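# Find the full sample tin by feel

## Task

Swing the hasp off its catch until it lies fully open in front of the carrier, then heft the three identical tins one at a time, beginning at the catch-post end and going along the row: lift each straight up a few centimetres, feel its weight and set it gently back upright in its own well before taking the next. Finish holding the heaviest one up in the gripper, upright and still, at least 15 cm above the bench, with the other two back in their wells; the program ends while holding it. Leave everything else on the bench alone.

Things in the scene. Friction and masses are not known exactly. Their poses are not given: they have to be found in the camera images.
- carrier: fixed blue block 110 (its x) x 370 (y) x 22 mm high, three round wells in a row along y, 105 mm apart; origin under its centre at bench level; x points away from the robot, y to the end with the orange catch post (robot's left), z up. The post is 16 mm square, 90 mm tall, at (22, 168) mm; hinge blocks 38 mm tall at (-45, 168) and (-45, -168) mm
- well_1 (a point): centre of the floor of a well, 12 mm above the bench; round well 60 mm in diameter, 10 mm deep; the one next to the orange catch post
- well_2 (a point): centre of the floor of a well, 12 mm above the bench; round well 60 mm in diameter, 10 mm deep; the middle one
- well_3 (a point): centre of the floor of a well, 12 mm above the bench; round well 60 mm in diameter, 10 mm deep; the one farthest from the catch post
- hasp (a joint): angle (rad) of the steel hasp, a bail with a cross bar. 0 = closed: bar above the middle of the lids, no tin can come out. It turns up and over towards the robot to its stop at 2.13 = lying open flat in front of the carrier. Highest at 0.46: below that its weight (0.12 kg) closes it, beyond about 0.7 it falls open by itself. It does not lock: it slides off the catch pin, which points to the robot
- hasp_grip (a point): middle of the orange sleeve (16 mm diameter, 40 mm long) on the hasp's 10 mm cross bar, which runs along the carrier's y, when closed over the tins' middles with its axis 112 mm above the bench (15 mm above the lids). The sleeve is over the gap between the tins of well_1 and well_2: 51 mm free there, room for fingers beside and below the bar
- hasp_hinge (a point): middle of the hasp's hinge axis, which runs along the carrier's y, 22 mm above the bench and 45 mm nearer the robot than the carrier's centre; the cross bar's axis is 101 mm from it; side arms at carrier y = 168 and -168 mm
- tin_a: one of three identical closed tins, a cylinder 54 mm in diameter, 85 mm tall, bare aluminium with a white lid (top 19 mm); origin at the centre of its underside, z up. Stands in one of the wells (which one varies), underside 12 mm above the bench. Mass 0.13 to 0.55 kg; the heaviest outweighs each other by at least 0.15 kg; look, name and place do not tell which it is
- tin_b: one of three identical closed tins, a cylinder 54 mm in diameter, 85 mm tall, bare aluminium with a white lid (top 19 mm); origin at the centre of its underside, z up. Stands in one of the wells (which one varies), underside 12 mm above the bench. Mass 0.13 to 0.55 kg; the heaviest outweighs each other by at least 0.15 kg; look, name and place do not tell which it is
- tin_c: one of three identical closed tins, a cylinder 54 mm in diameter, 85 mm tall, bare aluminium with a white lid (top 19 mm); origin at the centre of its underside, z up. Stands in one of the wells (which one varies), underside 12 mm above the bench. Mass 0.13 to 0.55 kg; the heaviest outweighs each other by at least 0.15 kg; look, name and place do not tell which it is
- jar: bystander, to be left alone: small closed jar, white with a yellow cap, 48 mm diameter, 55 mm tall, just behind the carrier
- spatula: bystander, to be left alone: spatula with black handle, 150 mm long, lying just behind the carrier
- beaker_tall: bystander, to be left alone: tall glass beaker, 68 mm diameter, 110 mm tall, left of the carrier
- beaker_low: bystander, to be left alone: low glass beaker, 84 mm diameter, 75 mm tall, right of the carrier
- mortar: bystander, to be left alone: white ceramic bowl, 100 mm diameter, 55 mm tall, behind left
- bottle: bystander, to be left alone: white bottle with a blue cap, 60 mm diameter, 130 mm tall, behind right
Mind the look-alikes: they are no part of the job. Leave any orange or pink look-alike of the tin_b alone. Leave any turquoise look-alike of the tin_a alone.

How it is judged:
By the outcome, as a careful person would: the job done as asked, in the order asked, and still so for the second after the job is handed in, while the arm keeps its last pose, push and grip.
It also fails if it takes over 72 s, if anything falls off the work surface, if the arm or the gripper's body presses on something with over 40 N, if the wrist force passes 120 N, or if a joint passes its speed limit or range.

## Robot

A 6-joint arm with a two-finger parallel gripper is mounted at the origin on the work surface. World frame = base frame: x ahead of the robot, y to its left, z up, the work surface at z = 0. Lengths are in m, angles in rad, forces in N, time in s.
With the tool pointing down it reaches from about 0.35 to 0.975 m from the base axis. Payload 4.9 kg.
Tool frame: the origin (TCP) lies at the very end of the fingers, on their centre line; the grasp point (between the pads) lies ctrl.tcp_to_grasp behind it (ctrl.tcp_to_grasp is the distance from the TCP to the grasp point, in m); z points along the fingers, y is the line along which they close (so a half turn about z gives the same grasp; the last joint's range is limited). The gripper opens to 85 mm and grips with 20 to 120 N. Pads are 22 mm wide; open, the fingers measure 114 mm over their backs; the gripper's body (76 mm by 85 mm) begins 54 mm behind the grasp point. The pads swing forward as they close: fully open they stand 13 mm farther back than shut.
Start: joints at [-1.405, 0.053, 1.613, -0, 1.476, -0.119], TCP at [0.176, -0.6, 0.231] pointing down, gripper open.
Joint ranges: [-3.01, 3.01], [-1.01, 2.22], [0.06, 2.58], [-1.02, 4.17], [0.09, 2.62], [-3.14, 3.14]. Speed limits (rad/s): [2.57, 2.57, 3.14, 3.14, 3.14, 3.14].

## Interface

Orientations are given as a unit quaternion [x, y, z, w].
In Python, from rig import ctrl gives the robot as it stands.
- The arm moves only by the tool servo_tool, never from a script. Its arguments are lists of equal length, an entry for each row: "translation": the shift along the tool's x, y, z in mm, a list of three; "turn": the turn, a rotation vector about the tool's x, y, z in rad, a list of three; "fingers": the opening, from -1 (shut) to 1 (fully open). In form: {"translation": [[x, y, z], ...], "turn": [[rx, ry, rz], ...], "fingers": [fingers, ...]}. A call has 1 to 10 rows; each row is the pose to reach, as a shift and turn from the pose commanded when the call began, along the tool's axes at that moment; what a row does not reach only later rows make up. A row lasts 1/12 s, in which the tool goes at most 41.7 mm and 7.16 degrees, less where a joint would pass 70% of its speed; a pose out of reach is approached as far as the arm can. A call with a gripper value outside its range is refused whole. The fingers move at their own pace and stop on an object; "grip_force" is the grip in N (left out, the last holds). Time passes only in rows, so rows that repeat a pose let the fingers close. It gives the time, the measured TCP pose, the force, the opening and the grip force at its end, in the units of the state.
- ctrl.observe(): the state, without advancing time (a new reading comes with each control period).
- ctrl.grab_frame(name): name is "scene" or "top"; returns a dict with "image" (400x640x3 uint8, blue, green, red), "vertical_fov" (degrees; the focal length in pixels is half the picture's height over the tangent of half this angle, whatever the lens; pixels are square), "cx", "cy" (the principal point, pixels), "position" and "rotation" of the camera in the world. Camera axes: x right, y up, looking along -z (the intrinsics and any distortion apply to the point x, -y, -z); pixel columns grow to the right and rows downward; lengths in m; the calibration is good to about 2 mm. A picture is of the moment at which its call begins. There is no depth.
- ctrl.close_job(): hands the job in; it is judged then, once.
The state is a dict: "time_s": time; "joints": joint angles; "joint_vel": joint speeds; "joint_efforts": joint torques, N m; "eef_pos": TCP position; "orientation": TCP orientation; "wrist_force": force on the tool from outside, world axes, zero at the start; "wrist_torque": the same for the moment, N m; "width": finger opening in m; "finger_force": force on a finger pad.
Only numpy, scipy, OpenCV 4.12 (cv2) and the standard library are available. Lean on these libraries where they do the work, as an engineer would, in place of code of your own. Each camera call takes 0.05 s, during which the arm holds its last target. There are 200 camera calls.

## Working session

There is one attempt and no reset: what is moved stays moved. The work goes in short steps, Python scripts to look and compute and a tool call to move; the robot and the scene stay as the last step left them, time stands still between calls to the robot, and variables do not carry over. Pictures are saved under pics/ and viewed, at most 10 in all, crops included, and the job is handed in when it is done.

Besides the shell and the picture viewer there is one more tool, called after "Emit:" as name(argument=value, ...) on one line, values as JSON. servo_tool: Moves the arm, as the interface text tells. Its arguments: {"type":"object","properties":{"translation":{"type":"array","items":{"type":"array","items":{"type":"number"}}},"turn":{"type":"array","items":{"type":"array","items":{"type":"number"}}},"fingers":{"type":"array","items":{"type":"number"}},"grip_force":{"type":"number"}},"required":["translation","turn","fingers"]}

```bash
ls; mkdir -p pics; python3 - <<'E'
from rig import ctrl
import cv2
print(ctrl.tcp_to_grasp, ctrl.observe())
for n in("scene","top"):
    f=ctrl.grab_frame(n); cv2.imwrite(f"pics/{n}0.png",f["image"])
    print({k:v for k,v in f.items() if k!="image"})
E
```

```text
pics
0.0187 {'time_s': 0.0, 'joints': array([-1.40496493e+00,  5.33609073e-02,  1.61431127e+00, -2.83262301e-05,
        1.47602115e+00, -1.18988943e-01]), 'joint_vel': array([ 2.08768765e-05,  2.74837351e-04,  6.39103851e-04, -5.01887931e-04,
       -1.31209854e-03, -1.59005182e-03]), 'joint_efforts': array([-9.43952473e-04, -3.93683982e+01, -3.70180714e+01, -1.64454414e-04,
        6.89217442e-03, -1.57369209e-05]), 'eef_pos': array([ 0.17550911, -0.59918721,  0.23005021]), 'orientation': array([ 9.89876059e-01,  1.41930559e-01, -3.86921709e-05, -1.04971736e-03]), 'wrist_force': array([0.11105762, 0.29317345, 0.36232888]), 'wrist_torque': array([-0.00359077, -0.07563435, -0.01720891]), 'finger_force': 0.0, 'width': 0.08545064767824304}
{'vertical_fov': 52.8257095136088, 'cx': 314.38216353862606, 'cy': 200.59191460930572, 'position': array([ 1.41303298, -0.16785024,  0.8439317 ]), 'rotation': array([0.32779382, 0.26260988, 0.58661048, 0.69244162])}
{'vertical_fov': 45.09687288988688, 'cx': 325.32279901918446, 'cy': 198.8087054461248, 'position': array([ 0.26536548, -0.00341728,  1.55318161]), 'rotation': array([ 0.07227871, -0.06440394, -0.69711368,  0.71039456])}
```

View pics/scene0.png

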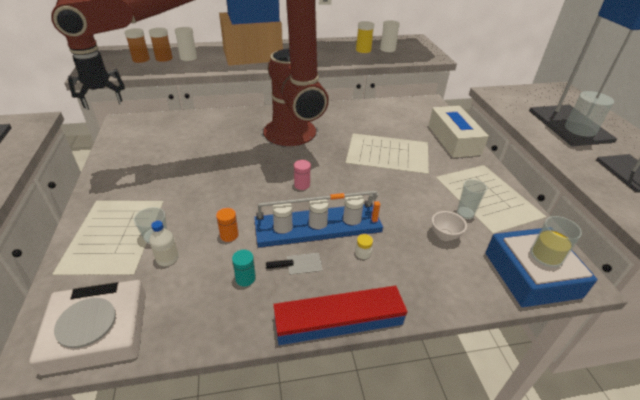

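View pics/top0.png

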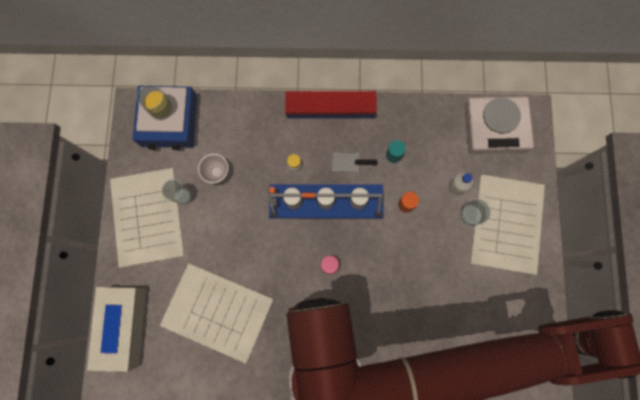

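Candidates, top view: the tins are the three white lids on the blue carrier at (292,197), (326,197), (360,197). Look-alikes are orange (409,201), pink (330,264) and turquoise (396,150). The jar with the yellow cap is at (294,161). For the sleeve, orange on the bar at about (308,195); the orange post is at (272,190). I choose the white lids on the carrier and the sleeve on the bar.

```bash
cat > h.py <<'E'
import numpy as np, cv2
from scipy.spatial.transform import Rotation as R
from rig import ctrl
def grab(n):
    return ctrl.grab_frame(n)
def ray(f,u,v):
    F=200/np.tan(np.radians(f["vertical_fov"])/2)
    d=np.array([(u-f["cx"])/F,-(v-f["cy"])/F,-1.])
    return f["position"],R.from_quat(f["rotation"]).apply(d)
def plane(f,u,v,z):
    p,d=ray(f,u,v); return p+d*(z-p[2])/d[2]
def proj(f,P):
    F=200/np.tan(np.radians(f["vertical_fov"])/2)
    c=R.from_quat(f["rotation"]).inv().apply(np.array(P)-f["position"])
    return f["cx"]-F*c[0]/c[2], f["cy"]+F*c[1]/c[2]
def two(f,a,g,b):
    p,d=ray(f,*a);q,e=ray(g,*b)
    s=np.linalg.lstsq(np.c_[d,-e],q-p,rcond=None)[0]
    return (p+d*s[0]+q+e*s[1])/2, np.linalg.norm(p+d*s[0]-q-e*s[1])
def blobs(m,amin=12):
    n,_,st,c=cv2.connectedComponentsWithStats(m.astype(np.uint8))
    return [(tuple(c[i].round(1)),int(st[i,4]),tuple(int(k) for k in st[i,:4])) for i in range(1,n) if st[i,4]>=amin]
E
python3 - <<'E'
from h import *
t=grab("top");s=grab("scene")
for n,f in(("top",t),("scene",s)):
    hsv=cv2.cvtColor(f["image"],cv2.COLOR_BGR2HSV)
    H,S,V=[hsv[...,i].astype(int) for i in range(3)]
    roi=np.zeros(H.shape,bool)
    if n=="top": roi[170:235,255:395]=1
    else: roi[180:250,240:395]=1
    org=(H>3)&(H<17)&(S>150)&(V>90)&roi
    wh=(S<60)&(V>140)&roi
    bl=(H>100)&(H<125)&(S>130)&roi
    print(n,"orange",blobs(org));print("white",blobs(wh,25))
    c=max(cv2.findContours(bl.astype(np.uint8),0,1)[0],key=cv2.contourArea)
    r=cv2.minAreaRect(np.vstack([k for k in cv2.findContours(bl.astype(np.uint8),0,1)[0] if len(k)>8]));print("blue",r)
    if n=="top":
        b=cv2.boxPoints(r); P=np.array([plane(t,*k,.022) for k in b]);print(P.round(3),P.mean(0).round(3),np.linalg.norm(np.diff(P,axis=0),axis=1))
    im=f["image"][175:240,255:395] if n=="top" else f["image"][180:250,240:395]
    cv2.imwrite(f"pics/c_{n}.png",cv2.resize(im,None,fx=5,fy=5,interpolation=2))
a=cv2.imread("pics/c_top.png");b=cv2.imread("pics/c_scene.png")
w=775;a=cv2.copyMakeBorder(a,0,0,0,w-a.shape[1],0);cv2.imwrite("pics/c2.png",cv2.resize(np.vstack([a,b]),None,fx=.85,fy=.85))
E
```

```text
top orange [((np.float64(272.1), np.float64(190.0)), 23, (270, 188, 6, 5)), ((np.float64(308.3), np.float64(195.0)), 56, (302, 193, 13, 5))]
white [((np.float64(291.5), np.float64(190.9)), 70, (285, 188, 14, 6)), ((np.float64(325.5), np.float64(190.9)), 71, (319, 188, 14, 7)), ((np.float64(359.5), np.float64(190.9)), 69, (353, 188, 14, 6)), ((np.float64(291.5), np.float64(200.0)), 104, (284, 197, 16, 8)), ((np.float64(325.4), np.float64(200.0)), 105, (318, 197, 16, 8)), ((np.float64(359.4), np.float64(200.0)), 105, (352, 197, 16, 8))]
blue ((328.5, 200.5), (31.0, 105.0), 90.0)
[[ 0.608  0.178  0.022]
 [ 0.614 -0.164  0.022]
 [ 0.512 -0.163  0.022]
 [ 0.506  0.174  0.022]] [0.56  0.006 0.022] [0.34204276 0.10211106 0.33775484]
scene orange [((np.float64(336.9), np.float64(195.9)), 59, (331, 194, 13, 5)), ((np.float64(375.4), np.float64(210.8)), 103, (372, 202, 8, 19))]
white [((np.float64(314.2), np.float64(205.0)), 5285, (240, 180, 155, 70)), ((np.float64(344.9), np.float64(243.6)), 270, (328, 237, 35, 13))]
blue ((318.0391540527344, 224.3286895751953), (29.31679344177246, 124.88008117675781), 83.21102905273438)
```

View pics/c2.png

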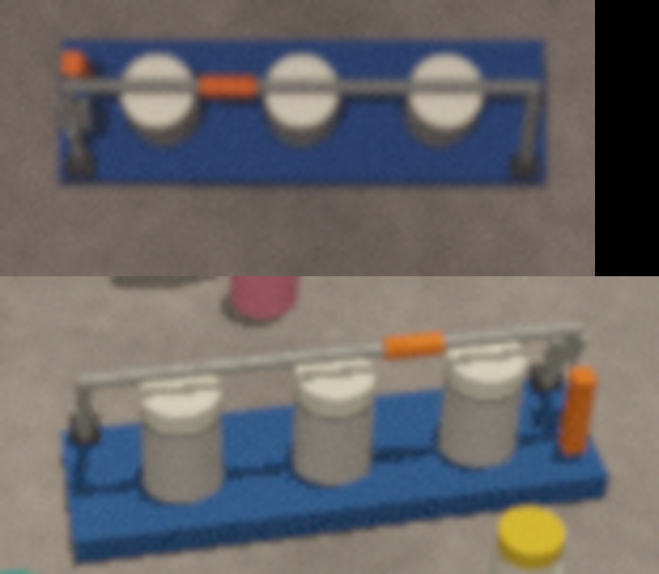

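The crop confirms it: three white lids under the bar, with the sleeve between the lids nearest the post, at top (308,195) and scene (337,196).

```bash
python3 - <<'E'
from h import *
t=grab("top");s=grab("scene")
print("sleeve",two(t,(308.3,195),s,(336.9,195.9)),plane(t,308.3,195,.112))
L=[plane(t,u+.05,196.1,.097) for u in(291.5,325.5,359.5)]
print(np.array(L).round(4),np.linalg.norm(L[0]-L[1]),np.linalg.norm(L[1]-L[2]))
print("post",plane(t,272.1,190,.09))
# blue edges via top rows
hsv=cv2.cvtColor(t["image"],cv2.COLOR_BGR2HSV).astype(int)
m=(hsv[...,0]>100)&(hsv[...,0]<125)&(hsv[...,1]>130)
for u in (280,308,342,375):
    v=np.where(m[175:235,u])[0]+175; print(u,v.min(),v.max(),plane(t,u,v.min()-.5,.022).round(4),plane(t,u,v.max()+.5,.022).round(4))
for v in (210,214):
    u=np.where(m[v,255:395])[0]+255; print(v,u.min(),u.max(),plane(t,u.min()-.5,v,.022).round(4),plane(t,u.max()+.5,v,.022).round(4))
for n,z,uv in(("pink",.08,(330,264)),("orange",.08,(409,201)),("teal",.08,(396,150)),("jar",.055,(294,161))): print(n,plane(t,*uv,z).round(3))
E
```

```text
sleeve (array([0.55797044, 0.06575401, 0.11350737]), np.float64(0.003929192327010301)) [0.55868625 0.06775793 0.112     ]
[[ 0.5574  0.1201  0.097 ]
 [ 0.5592  0.0152  0.097 ]
 [ 0.5611 -0.0896  0.097 ]] 0.10493706702993551 0.10479708035107836
post [0.57701662 0.18187375 0.09      ]
280 186 216 [0.607  0.1653 0.022 ] [0.5048 0.1614 0.022 ]
308 185 216 [0.6119 0.0741 0.022 ] [0.5064 0.0713 0.022 ]
342 186 216 [ 0.6105 -0.0367  0.022 ] [ 0.5084 -0.0381  0.022 ]
375 186 210 [ 0.6124 -0.144   0.022 ] [ 0.5299 -0.144   0.022 ]
210 277 375 [0.5258 0.1736 0.022 ] [ 0.5316 -0.1456  0.022 ]
214 278 373 [0.5128 0.1698 0.022 ] [ 0.5184 -0.1392  0.022 ]
pink [ 0.353 -0.002  0.08 ]
orange [ 0.552 -0.244  0.08 ]
teal [ 0.716 -0.205  0.08 ]
jar [0.681 0.12  0.055]
```

```bash
cat >> h.py <<'E'
C=np.array([.559,.0152]); YAW=.0175
def car(x,y,z):
    c,s=np.cos(YAW),np.sin(YAW); return np.array([C[0]+c*x-s*y,C[1]+s*x+c*y,z])
RT=R.from_matrix(np.c_[[-np.sin(YAW),np.cos(YAW),0],[np.cos(YAW),np.sin(YAW),0],[0,0,-1]])
def to(P,rot=RT):
    o=ctrl.observe();q=R.from_quat(o["orientation"])
    return (q.inv().apply(np.array(P)-o["eef_pos"])*1000).round(1),(q.inv()*rot).as_rotvec().round(4)
E
python3 -c "
from h import *
print(to(car(0,56,.2)))"
```

```text
(array([ 15331.1, -54493.8,     68.8]), array([-5.0000e-04, -5.0000e-04, -1.3035e+00]))
```

```bash
python3 -c "
from h import *
print(to(car(0,.056,.2)),to(car(0,.056,.2))[0]/2)"
```

```text
(array([ 555.5, -536.3,   31.3]), array([-5.0000e-04, -5.0000e-04, -1.3035e+00])) [ 277.75 -268.15   15.65]
```

Emit:
servo_tool(translation=[[28, -27, 0], [56, -54, 0], [84, -81, 0], [112, -108, 0], [140, -135, 0], [168, -162, 0], [196, -189, 0], [224, -216, 0], [252, -243, 0], [278, -268, 0]], turn=[[0, 0, -0.12], [0, 0, -0.24], [0, 0, -0.36], [0, 0, -0.48], [0, 0, -0.6], [0, 0, -0.72], [0, 0, -0.84], [0, 0, -0.96], [0, 0, -1.08], [0, 0, -1.2]], fingers=[0, 0, 0, 0, 0, 0, 0, 0, 0, 0])

```text
time_s: 1.13
eef_pos: [0.3677, -0.2625, 0.2315]
orientation: [0.735, 0.678, 0.0, 0.0]
wrist_force: [0.3, -0.2, -0.2]
width: 0.0431
finger_force: 0.0
```

```bash
python3 -c "
from h import *
print(to(car(0,.056,.2)))"
```

```text
(array([347.9, 163. ,  31.5]), array([ 0.0007,  0.0003, -0.0975]))
```

Emit:
servo_tool(translation=[[38, 18, 3], [76, 36, 6], [114, 54, 9], [152, 72, 12], [190, 90, 15], [228, 108, 18], [266, 126, 22], [304, 144, 26], [340, 160, 30], [348, 163, 31]], turn=[[0, 0, -0.05], [0, 0, -0.0975], [0, 0, -0.0975], [0, 0, -0.0975], [0, 0, -0.0975], [0, 0, -0.0975], [0, 0, -0.0975], [0, 0, -0.0975], [0, 0, -0.0975], [0, 0, -0.0975]], fingers=[0, 0, 0, 0, 0, 0, 0, 0, 0, 0])

```text
time_s: 1.97
eef_pos: [0.5606, 0.0728, 0.1994]
orientation: [0.701, 0.713, 0.001, -0.001]
wrist_force: [-0.3, -0.4, 0.1]
width: 0.0429
finger_force: 0.0
```

```bash
python3 - <<'E'
from h import *
print(to(car(0,.056,.092)))
s=grab("scene");t=grab("top")
a=s["image"][110:250,230:430];b=t["image"][130:270,230:430]
cv2.imwrite("pics/k1.png",np.hstack([cv2.resize(a,None,fx=2,fy=2),cv2.resize(b,None,fx=2,fy=2)]))
E
```

```text
(array([ -1.8,  -2.6, 107.4]), array([-0.0003, -0.0019, -0.0016]))
```

View pics/k1.png

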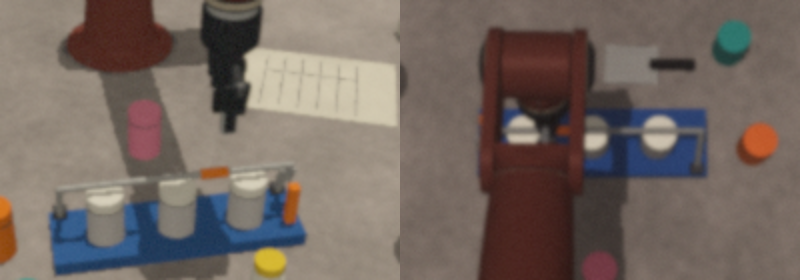

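The fingertips are above the sleeve (scene ≈ (346,173), sleeve ≈ (337,196)). I'll check this against the projected TCP.

```bash
python3 - <<'E'
from h import *
s=grab("scene");o=ctrl.observe();print(o["eef_pos"],proj(s,o["eef_pos"]),proj(s,car(0,.0525,.112)),proj(s,car(0,.0525,.2)))
print(to(car(0,.056,.092)))
E
```

```text
[0.55920235 0.06871035 0.19983135] (np.float64(340.61038768152997), np.float64(171.517393890204)) (np.float64(338.2318299783434), np.float64(196.23941613132095)) (np.float64(340.155643664101), np.float64(171.25691611734374))
(array([  2.6,  -1. , 107.8]), array([-0.0012,  0.0006, -0.0041]))
```

Emit:
servo_tool(translation=[[2.6, -1, 25], [2.6, -1, 50], [2.6, -1, 65], [2.6, -1, 80], [2.6, -1, 95], [2.6, -1, 108], [2.6, -1, 108], [2.6, -1, 108], [2.6, -1, 108], [2.6, -1, 108]], turn=[[0, 0, 0], [0, 0, 0], [0, 0, 0], [0, 0, 0], [0, 0, 0], [0, 0, 0], [0, 0, 0], [0, 0, 0], [0, 0, 0], [0, 0, 0]], fingers=[0, 0, 0, 0, 0, 0, 0, -0.2, -0.4, -0.45], grip_force=30)

```text
time_s: 2.95
eef_pos: [0.5593, 0.0705, 0.0939]
orientation: [0.703, 0.711, 0.001, 0.001]
wrist_force: [-0.5, 0.7, -0.6]
width: 0.0234
finger_force: 0.0
```

```bash
python3 - <<'E'
from h import *
o=ctrl.observe();print(o["eef_pos"],o["width"],o["wrist_force"])
for th in np.arange(0,2.2,.1):
    a=.4636+th if 0 else th-0.4636
    x=-.045-.1006*np.sin(a); z=.022+.1006*np.cos(a)
    print(round(th,2),to(car(x,.056,max(z-.022,.006)))[0],end=";")
s=grab("scene")
cv2.imwrite("pics/k2.png",cv2.resize(s["image"][130:250,260:400],None,fx=4,fy=4))
E
```

```text
[0.55930957 0.0705146  0.09385401] 0.023360316496019145 [-0.45438513  0.69897195 -0.60019954]
0.0 [ 0.7 -1.3  3.9];0.1 [  0.6 -10.5  -0.2];0.2 [  0.6 -20.1  -3.3];0.3 [  0.5 -29.9  -5.5];0.4 [  0.4 -39.9  -6.6];0.5 [  0.4 -49.9  -6.8];0.6 [  0.3 -59.9  -6. ];0.7 [  0.3 -69.8  -4.1];0.8 [  0.2 -79.5  -1.3];0.9 [  0.1 -88.8   2.5];1.0 [  0.1 -97.7   7.1];1.1 [   0.  -106.1   12.7];1.2 [  -0.  -113.9   19. ];1.3 [-1.00e-01 -1.21e+02  2.61e+01];1.4 [-1.000e-01 -1.274e+02  3.390e+01];1.5 [-1.00e-01 -1.33e+02  4.23e+01];1.6 [  -0.2 -137.7   51.2];1.7 [  -0.2 -141.5   60.5];1.8 [  -0.2 -144.3   70.1];1.9 [  -0.2 -146.2   80. ];2.0 [  -0.2 -147.    87.5];2.1 [  -0.2 -146.9   87.5];
```

View pics/k2.png

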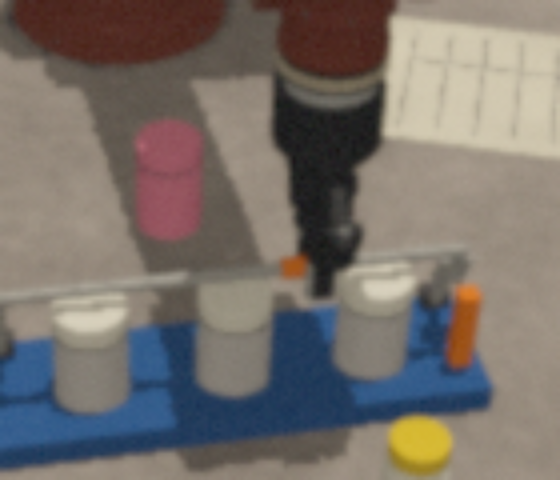

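The fingers straddle the bar on the sleeve (crop (310,265)). Next I follow the hinge arc with the bar caged between them.

Emit:
servo_tool(translation=[[-2, -10, 0], [-2, -20, -3], [-2, -30, -5], [-2, -40, -6], [-2, -50, -6], [-2, -60, -5], [-2, -70, -3], [-2, -80, -1], [-2, -89, 3], [-2, -98, 8]], turn=[[0, 0, 0], [0, 0, 0], [0, 0, 0], [0, 0, 0], [0, 0, 0], [0, 0, 0], [0, 0, 0], [0, 0, 0], [0, 0, 0], [0, 0, 0]], fingers=[-0.45, -0.45, -0.45, -0.45, -0.45, -0.45, -0.45, -0.45, -0.45, -0.45])

```text
time_s: 3.83
eef_pos: [0.4594, 0.0677, 0.0839]
orientation: [0.703, 0.711, -0.0, -0.0]
wrist_force: [0.1, -0.5, -0.6]
width: 0.0232
finger_force: 0.0
```

Emit:
servo_tool(translation=[[0, -8, 5], [0, -16, 12], [0, -23, 19], [0, -29, 27], [0, -35, 35], [0, -40, 44], [0, -44, 53], [0, -46, 63], [0, -48, 73], [0, -49, 79]], turn=[[0, 0, 0], [0, 0, 0], [0, 0, 0], [0, 0, 0], [0, 0, 0], [0, 0, 0], [0, 0, 0], [0, 0, 0], [0, 0, 0], [0, 0, 0]], fingers=[-0.45, -0.45, -0.45, -0.45, -0.45, -0.45, -0.45, -0.45, -0.45, -0.45])

```text
time_s: 4.67
eef_pos: [0.4105, 0.0671, 0.0037]
orientation: [0.703, 0.711, -0.001, -0.001]
wrist_force: [-0.6, -0.1, -0.8]
width: 0.0239
finger_force: 0.0
```

```bash
python3 - <<'E'
from h import *
print(to(car(-.146,.056,.2)))
s=grab("scene")
cv2.imwrite("pics/k3.png",cv2.resize(s["image"][110:250,240:400],None,fx=4,fy=4))
E
```

```text
(array([   1.5,    1.2, -196.3]), array([-0.0018, -0.    , -0.0061]))
```

View pics/k3.png

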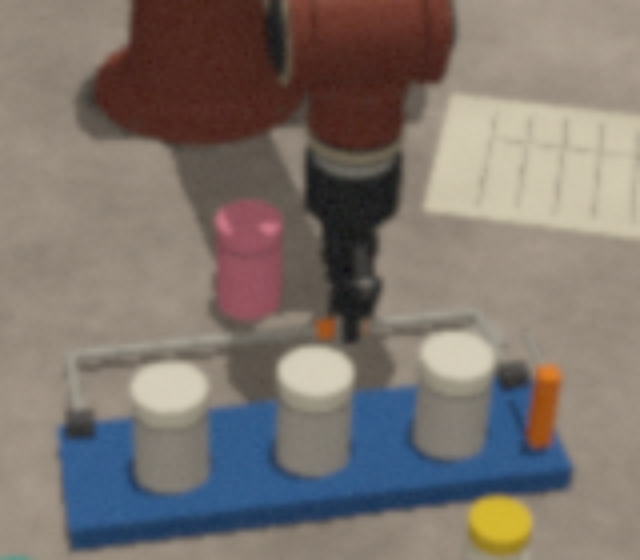

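The hasp lies flat open in front of the carrier, pink tin untouched. I'll lift out and go above well 1.

Emit:
servo_tool(translation=[[0, 0, -2], [0, 0, -15], [0, 0, -40], [0, 0, -80], [0, 0, -120], [0, 0, -160], [0, 0, -190], [0, 0, -190]], turn=[[0, 0, 0], [0, 0, 0], [0, 0, 0], [0, 0, 0], [0, 0, 0], [0, 0, 0], [0, 0, 0], [0, 0, 0]], fingers=[-0.3, -0.3, -0.3, -0.3, 0, 1, 1, 1])

```text
time_s: 5.38
eef_pos: [0.4159, 0.0671, 0.2048]
orientation: [0.703, 0.711, 0.005, 0.006]
wrist_force: [0.2, -1.2, 0.9]
width: 0.0767
finger_force: 0.0
```

```bash
python3 - <<'E'
from h import *
t=grab("top");im=t["image"]
hsv=cv2.cvtColor(im,cv2.COLOR_BGR2HSV).astype(int)
m=(hsv[...,1]<60)&(hsv[...,2]>140); r=np.zeros(m.shape,bool); r[175:225,270:385]=1
for b in blobs(m&r,40): print(b,plane(t,*b[0],.097).round(4))
m=(hsv[...,0]>3)&(hsv[...,0]<17)&(hsv[...,1]>150)
for b in blobs(m&(np.arange(640)<330)[None],10): print(b,plane(t,*b[0],.014).round(4))
for k in(1,2,3): print(car(0,.105*(2-k),0))
print(to(car(0,.105,.2)))
E
```

```text
((np.float64(291.5), np.float64(196.0)), 226, (284, 188, 16, 17)) [0.5577 0.1203 0.097 ]
((np.float64(325.4), np.float64(196.0)), 226, (318, 188, 16, 17)) [0.5595 0.0157 0.097 ]
((np.float64(359.4), np.float64(196.0)), 225, (352, 188, 16, 17)) [ 0.5614 -0.0891  0.097 ]
((np.float64(272.5), np.float64(190.5)), 28, (270, 188, 6, 7)) [0.5916 0.1901 0.014 ]
((np.float64(312.8), np.float64(245.5)), 24, (310, 244, 7, 4)) [0.4142 0.0538 0.014 ]
((np.float64(295.6), np.float64(293.6)), 10, (295, 290, 3, 8)) [0.2623 0.1041 0.014 ]
((np.float64(300.8), np.float64(303.1)), 33, (297, 298, 10, 11)) [0.2335 0.0869 0.014 ]
((np.float64(285.8), np.float64(306.3)), 34, (282, 302, 8, 10)) [0.2228 0.1334 0.014 ]
((np.float64(297.3), np.float64(310.6)), 67, (288, 303, 20, 14)) [0.2105 0.0971 0.014 ]
((np.float64(281.9), np.float64(367.0)), 2478, (229, 314, 93, 86)) [0.0419 0.1389 0.014 ]
((np.float64(281.1), np.float64(320.8)), 12, (278, 319, 7, 4)) [0.1786 0.1465 0.014 ]
((np.float64(326.4), np.float64(356.2)), 12, (324, 353, 6, 6)) [0.0763 0.0038 0.014 ]
((np.float64(322.5), np.float64(372.7)), 30, (317, 370, 12, 7)) [0.028  0.0147 0.014 ]
[0.55716259 0.12018392 0.        ]
[0.559  0.0152 0.    ]
[ 0.56083741 -0.08978392  0.        ]
(array([ 51.4, 143.3,   2.5]), array([ 0.0106,  0.0003, -0.0059]))
```

Emit:
servo_tool(translation=[[13, 36, 0], [26, 72, 0], [39, 108, 0], [51, 140, 0], [51, 143, 2], [51, 143, 2], [51, 143, 2]], turn=[[0, 0, 0], [0, 0, 0], [0, 0, 0], [0, 0, 0], [0, 0, 0], [0, 0, 0], [0, 0, 0]], fingers=[1, 1, 1, 1, 1, 1, 1])

```text
time_s: 6.02
eef_pos: [0.5528, 0.1196, 0.1916]
orientation: [0.703, 0.711, -0.001, -0.001]
wrist_force: [-0.7, 0.5, -0.1]
width: 0.0855
finger_force: 0.0
```

```bash
python3 - <<'E'
from h import *
o=ctrl.observe();print(o["width"],o["wrist_force"],o["joint_vel"].round(3),o["eef_pos"])
print(to(car(0.0005,.105,.042)))
E
```

```text
0.08550959495878291 [-0.73028746  0.52733857 -0.095033  ] [-0.003 -0.042  0.017  0.003 -0.001  0.001] [0.5528207  0.11963467 0.19164487]
(array([  0.6,   5.3, 149.6]), array([-0.0034,  0.0003, -0.0059]))
```

Emit:
servo_tool(translation=[[0.6, 5.3, 20], [0.6, 5.3, 45], [0.6, 5.3, 75], [0.6, 5.3, 105], [0.6, 5.3, 130], [0.6, 5.3, 145], [0.6, 5.3, 150], [0.6, 5.3, 150], [0.6, 5.3, 150]], turn=[[0, 0, -0.006], [0, 0, -0.006], [0, 0, -0.006], [0, 0, -0.006], [0, 0, -0.006], [0, 0, -0.006], [0, 0, -0.006], [0, 0, -0.006], [0, 0, -0.006]], fingers=[1, 1, 1, 1, 1, 1, 1, 1, 1])

```text
time_s: 6.77
eef_pos: [0.5592, 0.1202, 0.0444]
orientation: [0.701, 0.713, 0.0, 0.0]
wrist_force: [0.0, 0.3, 0.9]
width: 0.0854
finger_force: 0.0
```

Emit:
servo_tool(translation=[[0, 0, 0], [0, 0, 0], [0, 0, 0], [0, 0, 0], [0, 0, 0], [0, 0, 0], [0, 0, 0], [0, 0, 0]], turn=[[0, 0, 0], [0, 0, 0], [0, 0, 0], [0, 0, 0], [0, 0, 0], [0, 0, 0], [0, 0, 0], [0, 0, 0]], fingers=[0.6, 0.45, 0.35, 0.3, 0.1, 0.1, 0.1, 0.1], grip_force=40)

```text
time_s: 7.43
eef_pos: [0.5597, 0.1205, 0.0443]
orientation: [0.701, 0.713, 0.0, 0.0]
wrist_force: [-1.1, 0.6, 7.0]
width: 0.0532
finger_force: 42.3
```

```bash
python3 - <<'E'
from h import *
o=ctrl.observe();print(o["width"],o["wrist_force"],o["finger_force"],o["eef_pos"],to(car(0.0005,.105,.042)))
E
```

```text
0.05317822264613905 [-1.12899097  0.64214815  6.95330186] 42.26382225751877 [0.55970826 0.12053167 0.04434281] (array([-0.3, -2.1,  2.3]), array([ 0.001 , -0.0001,  0.0001]))
```

Emit:
servo_tool(translation=[[0, 0, -5], [0, 0, -12], [0, 0, -20], [0, 0, -28], [0, 0, -36], [0, 0, -42], [0, 0, -45], [0, 0, -45], [0, 0, -45], [0, 0, -45]], turn=[[0, 0, 0], [0, 0, 0], [0, 0, 0], [0, 0, 0], [0, 0, 0], [0, 0, 0], [0, 0, 0], [0, 0, 0], [0, 0, 0], [0, 0, 0]], fingers=[0.1, 0.1, 0.1, 0.1, 0.1, 0.1, 0.1, 0.1, 0.1, 0.1])

```text
time_s: 8.27
eef_pos: [0.5587, 0.1204, 0.0878]
orientation: [0.701, 0.713, -0.0, -0.0]
wrist_force: [-0.4, 0.2, -1.4]
width: 0.053
finger_force: 42.0
```

```bash
cat > heft.py <<'E'
from h import *
W=[];T=[];J=[]
for i in range(10):
    f=grab("scene"); o=ctrl.observe(); W.append(o["wrist_force"]);T.append(o["wrist_torque"]);J.append(o["joint_efforts"])
W=np.array(W);print("F",W.mean(0).round(2),W.std(0).round(2),"T",np.mean(T,0).round(3),"J",np.mean(J,0).round(2))
print(o["width"],o["finger_force"],o["eef_pos"],o["time_s"])
E
python3 heft.py; python3 -c "
from h import *
cv2.imwrite('pics/k4.png',cv2.resize(grab('scene')['image'][110:250,240:400],None,fx=3,fy=3))"
```

```text
F [-0.15  0.19 -1.46] [0.55 0.49 0.43] T [ 0.014 -0.005  0.007] J [  0.   -36.99 -34.32  -0.     0.     0.  ]
0.053452240563914316 41.98278933763504 [0.55908449 0.12041793 0.08826531] 8.7667
```

View pics/k4.png

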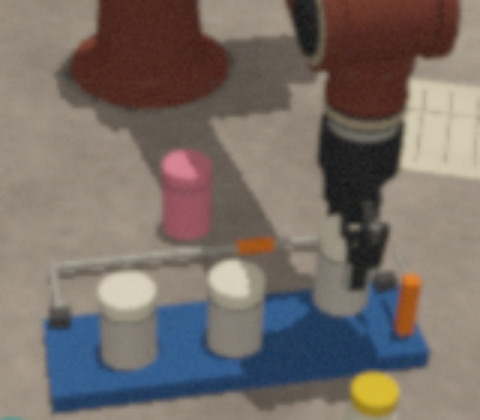

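Tin 1 is lifted clear and upright, and weighs about 1.5 N. I'll set it back.

Emit:
servo_tool(translation=[[0, 0, 8], [0, 0, 18], [0, 0, 28], [0, 0, 35], [0, 0, 39], [0, 0, 42], [0, 0, 43.5], [0, 0, 44.5], [0, 0, 45], [0, 0, 45]], turn=[[0, 0, 0], [0, 0, 0], [0, 0, 0], [0, 0, 0], [0, 0, 0], [0, 0, 0], [0, 0, 0], [0, 0, 0], [0, 0, 0], [0, 0, 0]], fingers=[0.1, 0.1, 0.1, 0.1, 0.1, 0.1, 0.1, 0.1, 0.1, 0.1])

```text
time_s: 9.65
eef_pos: [0.5594, 0.1205, 0.0444]
orientation: [0.701, 0.713, 0.0, 0.0]
wrist_force: [-3.5, -1.0, 2.7]
width: 0.0534
finger_force: 42.4
```

Emit:
servo_tool(translation=[[0, 0, 0], [0, 0, 0], [0, 0, 0], [0, 0, 0], [0, 0, 0], [0, 0, 0]], turn=[[0, 0, 0], [0, 0, 0], [0, 0, 0], [0, 0, 0], [0, 0, 0], [0, 0, 0]], fingers=[0.3, 0.4, 0.6, 1, 1, 1], grip_force=20)

```text
time_s: 10.15
eef_pos: [0.5592, 0.1204, 0.0433]
orientation: [0.701, 0.713, 0.0, 0.0]
wrist_force: [-0.2, -1.3, 0.7]
width: 0.0855
finger_force: 0.0
```

Emit:
servo_tool(translation=[[0, 0, -15], [0, 0, -40], [0, 0, -70], [0, 0, -90], [0, 0, -100], [0, 0, -100], [0, 0, -100]], turn=[[0, 0, 0], [0, 0, 0], [0, 0, 0], [0, 0, 0], [0, 0, 0], [0, 0, 0], [0, 0, 0]], fingers=[1, 1, 1, 1, 1, 1, 1])

```text
time_s: 10.73
eef_pos: [0.559, 0.1204, 0.143]
orientation: [0.701, 0.713, 0.0, 0.0]
wrist_force: [-0.8, -0.4, -0.4]
width: 0.0855
finger_force: 0.0
```

```bash
python3 -c "
from h import *
f=grab('scene')
print(ctrl.observe()['eef_pos'],ctrl.observe()['wrist_force'],to(car(.0005,0,.144)))"
```

```text
[0.55820076 0.12033994 0.14170741] [ 0.05182182  0.52725101 -1.04381545] (array([-105.1,   -0.5,   -2.3]), array([-0.0023,  0.0001,  0.    ]))
```

Emit:
servo_tool(translation=[[-20, 0, 0], [-50, 0, 0], [-80, 0, 0], [-100, 0, 0], [-105, 0, 0], [-105, 0, 0], [-105, 0, 0]], turn=[[0, 0, 0], [0, 0, 0], [0, 0, 0], [0, 0, 0], [0, 0, 0], [0, 0, 0], [0, 0, 0]], fingers=[1, 1, 1, 1, 1, 1, 1])

```text
time_s: 11.37
eef_pos: [0.5601, 0.0159, 0.1417]
orientation: [0.701, 0.713, -0.001, -0.001]
wrist_force: [0.7, -0.1, -0.3]
width: 0.0852
finger_force: 0.0
```

Emit:
servo_tool(translation=[[0, 0, 20], [0, 0, 45], [0, 0, 70], [0, 0, 90], [0, 0, 100], [0, 0, 100], [0, 0, 100]], turn=[[0, 0, 0], [0, 0, 0], [0, 0, 0], [0, 0, 0], [0, 0, 0], [0, 0, 0], [0, 0, 0]], fingers=[1, 1, 1, 1, 1, 1, 1])

```text
time_s: 11.95
eef_pos: [0.5607, 0.0163, 0.0431]
orientation: [0.7, 0.714, -0.0, -0.0]
wrist_force: [0.2, 0.1, 1.0]
width: 0.0854
finger_force: 0.0
```

Emit:
servo_tool(translation=[[0, 0, 0], [0, 0, 0], [0, 0, 0], [0, 0, 0], [0, 0, 0], [0, 0, 0], [0, 0, 0], [0, 0, 0]], turn=[[0, 0, 0], [0, 0, 0], [0, 0, 0], [0, 0, 0], [0, 0, 0], [0, 0, 0], [0, 0, 0], [0, 0, 0]], fingers=[0.6, 0.45, 0.35, 0.3, 0.1, 0.1, 0.1, 0.1], grip_force=40)

```text
time_s: 12.62
eef_pos: [0.5609, 0.0154, 0.0445]
orientation: [0.701, 0.713, -0.0, -0.0]
wrist_force: [-4.7, -1.0, 7.0]
width: 0.053
finger_force: 42.6
```

Emit:
servo_tool(translation=[[0, 0, -5], [0, 0, -12], [0, 0, -20], [0, 0, -28], [0, 0, -36], [0, 0, -42], [0, 0, -45], [0, 0, -45], [0, 0, -45], [0, 0, -45]], turn=[[0, 0, 0], [0, 0, 0], [0, 0, 0], [0, 0, 0], [0, 0, 0], [0, 0, 0], [0, 0, 0], [0, 0, 0], [0, 0, 0], [0, 0, 0]], fingers=[0.1, 0.1, 0.1, 0.1, 0.1, 0.1, 0.1, 0.1, 0.1, 0.1])

```text
time_s: 13.45
eef_pos: [0.5605, 0.0155, 0.0878]
orientation: [0.701, 0.713, -0.0, -0.0]
wrist_force: [-0.0, 0.6, -4.1]
width: 0.053
finger_force: 42.9
```

```bash
python3 heft.py; python3 -c "
from h import *
cv2.imwrite('pics/k5.png',cv2.resize(grab('scene')['image'][110:250,240:400],None,fx=3,fy=3))"
```

```text
F [ 0.13 -0.05 -4.81] [0.49 0.39 0.39] T [0.    0.012 0.016] J [ 0.000e+00 -3.769e+01 -3.608e+01 -1.000e-02  0.000e+00  0.000e+00]
0.05319562833067144 42.90481388568878 [0.56093054 0.01543577 0.08826144] 13.95
```

View pics/k5.png

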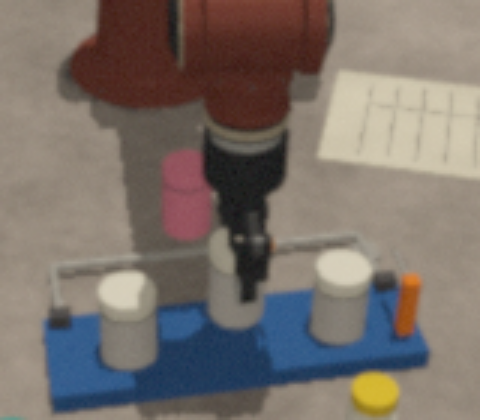

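Tin 1 is back upright in its well (crop (342,300)). Tin 2 is held up and weighs about 4.8 N. I'll set it back and go on to tin 3.

Emit:
servo_tool(translation=[[0, 0, 8], [0, 0, 18], [0, 0, 28], [0, 0, 35], [0, 0, 39], [0, 0, 42], [0, 0, 43.5], [0, 0, 44.5], [0, 0, 45], [0, 0, 45]], turn=[[0, 0, 0], [0, 0, 0], [0, 0, 0], [0, 0, 0], [0, 0, 0], [0, 0, 0], [0, 0, 0], [0, 0, 0], [0, 0, 0], [0, 0, 0]], fingers=[0.1, 0.1, 0.1, 0.1, 0.1, 0.1, 0.1, 0.1, 0.1, 0.1])

```text
time_s: 14.83
eef_pos: [0.5611, 0.0154, 0.0445]
orientation: [0.701, 0.713, -0.0, 0.0]
wrist_force: [-5.2, -0.3, 0.4]
width: 0.0531
finger_force: 43.5
```

Emit:
servo_tool(translation=[[0, 0, 0], [0, 0, 0], [0, 0, 0], [0, 0, 0], [0, 0, 0], [0, 0, 0]], turn=[[0, 0, 0], [0, 0, 0], [0, 0, 0], [0, 0, 0], [0, 0, 0], [0, 0, 0]], fingers=[0.3, 0.4, 0.6, 1, 1, 1], grip_force=20)

```text
time_s: 15.33
eef_pos: [0.5612, 0.0154, 0.0435]
orientation: [0.701, 0.713, 0.0, 0.0]
wrist_force: [0.0, -0.1, -0.0]
width: 0.0855
finger_force: 0.0
```

Emit:
servo_tool(translation=[[0, 0, -15], [0, 0, -40], [0, 0, -70], [0, 0, -90], [0, 0, -100], [0, 0, -100], [0, 0, -100]], turn=[[0, 0, 0], [0, 0, 0], [0, 0, 0], [0, 0, 0], [0, 0, 0], [0, 0, 0], [0, 0, 0]], fingers=[1, 1, 1, 1, 1, 1, 1])

```text
time_s: 15.92
eef_pos: [0.5608, 0.0154, 0.143]
orientation: [0.701, 0.713, 0.0, 0.0]
wrist_force: [-0.6, 0.4, -0.1]
width: 0.0852
finger_force: 0.0
```

```bash
python3 -c "
from h import *
f=grab('scene')
print(ctrl.observe()['eef_pos'],ctrl.observe()['wrist_force'],to(car(.0005,-.105,.144)))"
```

```text
[0.56006382 0.01550611 0.14174155] [-0.03573867 -0.19670242 -0.07208955] (array([-105.3,   -0.6,   -2.3]), array([-0.0022, -0.0003,  0.    ]))
```

Emit:
servo_tool(translation=[[-20, -0.6, 0], [-50, -0.6, 0], [-80, -0.6, 0], [-100, -0.6, 0], [-105, -0.6, 0], [-105, -0.6, 0], [-105, -0.6, 0]], turn=[[0, 0, 0], [0, 0, 0], [0, 0, 0], [0, 0, 0], [0, 0, 0], [0, 0, 0], [0, 0, 0]], fingers=[1, 1, 1, 1, 1, 1, 1])

```text
time_s: 16.55
eef_pos: [0.5613, -0.0889, 0.1417]
orientation: [0.701, 0.713, -0.0, -0.001]
wrist_force: [-0.4, 0.1, 0.1]
width: 0.0857
finger_force: 0.0
```

Emit:
servo_tool(translation=[[0, 0, 20], [0, 0, 45], [0, 0, 70], [0, 0, 90], [0, 0, 100], [0, 0, 100], [0, 0, 100]], turn=[[0, 0, 0], [0, 0, 0], [0, 0, 0], [0, 0, 0], [0, 0, 0], [0, 0, 0], [0, 0, 0]], fingers=[1, 1, 1, 1, 1, 1, 1])

```text
time_s: 17.13
eef_pos: [0.562, -0.0887, 0.0431]
orientation: [0.701, 0.714, -0.0, -0.0]
wrist_force: [0.4, 0.0, 0.5]
width: 0.0852
finger_force: 0.0
```

Emit:
servo_tool(translation=[[0, 0, 0], [0, 0, 0], [0, 0, 0], [0, 0, 0], [0, 0, 0], [0, 0, 0], [0, 0, 0], [0, 0, 0]], turn=[[0, 0, 0], [0, 0, 0], [0, 0, 0], [0, 0, 0], [0, 0, 0], [0, 0, 0], [0, 0, 0], [0, 0, 0]], fingers=[0.6, 0.45, 0.35, 0.3, 0.1, 0.1, 0.1, 0.1], grip_force=40)

```text
time_s: 17.8
eef_pos: [0.563, -0.0899, 0.0446]
orientation: [0.701, 0.713, 0.0, 0.001]
wrist_force: [-0.9, 0.4, 5.5]
width: 0.0529
finger_force: 42.5
```

Emit:
servo_tool(translation=[[0, 0, -5], [0, 0, -12], [0, 0, -20], [0, 0, -28], [0, 0, -36], [0, 0, -42], [0, 0, -45], [0, 0, -45], [0, 0, -45], [0, 0, -45]], turn=[[0, 0, 0], [0, 0, 0], [0, 0, 0], [0, 0, 0], [0, 0, 0], [0, 0, 0], [0, 0, 0], [0, 0, 0], [0, 0, 0], [0, 0, 0]], fingers=[0.1, 0.1, 0.1, 0.1, 0.1, 0.1, 0.1, 0.1, 0.1, 0.1])

```text
time_s: 18.63
eef_pos: [0.5618, -0.0894, 0.0878]
orientation: [0.701, 0.713, -0.0, -0.0]
wrist_force: [-0.2, -0.2, -1.5]
width: 0.0533
finger_force: 42.2
```

```bash
python3 heft.py
```

```text
F [ 0.09  0.24 -1.53] [0.57 0.43 0.63] T [ 0.008  0.017 -0.003] J [  0.   -36.74 -34.33  -0.     0.    -0.  ]
0.05355637785882482 42.17780202627182 [ 0.56216343 -0.08953222  0.08827222] 19.1333
```

Tin 3 weighs about 1.5 N, so tin 2 (4.8 N) is the heaviest. I'll set tin 3 back and return to well 2.

Emit:
servo_tool(translation=[[0, 0, 8], [0, 0, 18], [0, 0, 28], [0, 0, 35], [0, 0, 39], [0, 0, 42], [0, 0, 43.5], [0, 0, 44.5], [0, 0, 45], [0, 0, 45]], turn=[[0, 0, 0], [0, 0, 0], [0, 0, 0], [0, 0, 0], [0, 0, 0], [0, 0, 0], [0, 0, 0], [0, 0, 0], [0, 0, 0], [0, 0, 0]], fingers=[0.1, 0.1, 0.1, 0.1, 0.1, 0.1, 0.1, 0.1, 0.1, 0.1])

```text
time_s: 19.97
eef_pos: [0.5622, -0.0895, 0.0446]
orientation: [0.701, 0.713, -0.0, -0.0]
wrist_force: [-3.6, 1.6, 4.9]
width: 0.0532
finger_force: 42.8
```

Emit:
servo_tool(translation=[[0, 0, 0], [0, 0, 0], [0, 0, 0], [0, 0, 0], [0, 0, 0], [0, 0, 0]], turn=[[0, 0, 0], [0, 0, 0], [0, 0, 0], [0, 0, 0], [0, 0, 0], [0, 0, 0]], fingers=[0.3, 0.4, 0.6, 1, 1, 1], grip_force=20)

```text
time_s: 20.47
eef_pos: [0.5622, -0.0896, 0.0433]
orientation: [0.701, 0.713, 0.0, 0.0]
wrist_force: [0.0, -0.7, 0.3]
width: 0.0854
finger_force: 0.0
```

Emit:
servo_tool(translation=[[0, 0, -15], [0, 0, -40], [0, 0, -70], [0, 0, -90], [0, 0, -100], [0, 0, -100], [0, 0, -100]], turn=[[0, 0, 0], [0, 0, 0], [0, 0, 0], [0, 0, 0], [0, 0, 0], [0, 0, 0], [0, 0, 0]], fingers=[1, 1, 1, 1, 1, 1, 1])

```text
time_s: 21.05
eef_pos: [0.5621, -0.0896, 0.143]
orientation: [0.701, 0.713, 0.0, 0.0]
wrist_force: [-0.7, 0.5, -0.6]
width: 0.0852
finger_force: 0.0
```

```bash
python3 -c "
from h import *
f=grab('scene')
print(ctrl.observe()['eef_pos'],ctrl.observe()['wrist_force'],to(car(.0015,0,.142)))"
```

```text
[ 0.56131954 -0.08931416  0.14171282] [0.41202777 0.02516008 0.52369966] (array([104.5,   1. ,  -0.2]), array([-0.0022, -0.0007, -0.    ]))
```

Emit:
servo_tool(translation=[[20, 0.5, 0], [50, 0.5, 0], [80, 0.5, 0], [100, 0.5, 0], [104.5, 0.5, 0], [104.5, 0.5, 0], [104.5, 0.5, 0]], turn=[[0, 0, 0], [0, 0, 0], [0, 0, 0], [0, 0, 0], [0, 0, 0], [0, 0, 0], [0, 0, 0]], fingers=[1, 1, 1, 1, 1, 1, 1])

```text
time_s: 21.68
eef_pos: [0.5601, 0.0146, 0.1418]
orientation: [0.701, 0.713, -0.001, -0.001]
wrist_force: [0.1, -0.9, 0.4]
width: 0.0857
finger_force: 0.0
```

Emit:
servo_tool(translation=[[0, 0, 20], [0, 0, 45], [0, 0, 70], [0, 0, 90], [0, 0, 100], [0, 0, 100], [0, 0, 100]], turn=[[0, 0, 0], [0, 0, 0], [0, 0, 0], [0, 0, 0], [0, 0, 0], [0, 0, 0], [0, 0, 0]], fingers=[1, 1, 1, 1, 1, 1, 1])

```text
time_s: 22.27
eef_pos: [0.5607, 0.0141, 0.0431]
orientation: [0.701, 0.713, -0.0, -0.0]
wrist_force: [-0.1, -0.5, 0.4]
width: 0.0856
finger_force: 0.0
```

Emit:
servo_tool(translation=[[0, 0, 0], [0, 0, 0], [0, 0, 0], [0, 0, 0], [0, 0, 0], [0, 0, 0], [0, 0, 0], [0, 0, 0]], turn=[[0, 0, 0], [0, 0, 0], [0, 0, 0], [0, 0, 0], [0, 0, 0], [0, 0, 0], [0, 0, 0], [0, 0, 0]], fingers=[0.6, 0.45, 0.35, 0.3, 0.1, 0.1, 0.1, 0.1], grip_force=40)

```text
time_s: 22.93
eef_pos: [0.5615, 0.0149, 0.0446]
orientation: [0.701, 0.713, 0.0, 0.001]
wrist_force: [-2.3, 0.1, 5.8]
width: 0.053
finger_force: 42.8
```

Emit:
servo_tool(translation=[[0, 0, -5], [0, 0, -12], [0, 0, -25], [0, 0, -42], [0, 0, -60], [0, 0, -80], [0, 0, -100], [0, 0, -115], [0, 0, -125], [0, 0, -130]], turn=[[0, 0, 0], [0, 0, 0], [0, 0, 0], [0, 0, 0], [0, 0, 0], [0, 0, 0], [0, 0, 0], [0, 0, 0], [0, 0, 0], [0, 0, 0]], fingers=[0.1, 0.1, 0.1, 0.1, 0.1, 0.1, 0.1, 0.1, 0.1, 0.1])

```text
time_s: 23.77
eef_pos: [0.5615, 0.0149, 0.1756]
orientation: [0.701, 0.713, 0.001, 0.001]
wrist_force: [0.3, -0.5, -4.4]
width: 0.0533
finger_force: 43.1
```

Emit:
servo_tool(translation=[[0, 0, -12], [0, 0, -26], [0, 0, -40], [0, 0, -48], [0, 0, -52], [0, 0, -52], [0, 0, -52], [0, 0, -52], [0, 0, -52], [0, 0, -52]], turn=[[0, 0, 0], [0, 0, 0], [0, 0, 0], [0, 0, 0], [0, 0, 0], [0, 0, 0], [0, 0, 0], [0, 0, 0], [0, 0, 0], [0, 0, 0]], fingers=[0.1, 0.1, 0.1, 0.1, 0.1, 0.1, 0.1, 0.1, 0.1, 0.1])

```text
time_s: 24.6
eef_pos: [0.5604, 0.015, 0.2243]
orientation: [0.701, 0.713, -0.001, -0.001]
wrist_force: [-1.1, -0.7, -4.5]
width: 0.0532
finger_force: 43.1
```

```bash
python3 heft.py; python3 -c "
from h import *
cv2.imwrite('pics/k6.png',cv2.resize(grab('scene')['image'][60:300,190:430],None,fx=2.4,fy=2.4))"
```

```text
F [ 0.   -0.03 -4.47] [0.34 0.47 0.53] T [ 0.023 -0.013  0.01 ] J [-0.000e+00 -3.531e+01 -3.970e+01 -1.000e-02  0.000e+00  0.000e+00]
0.052904720646192706 43.141972571611404 [0.56085054 0.01493151 0.2253438 ] 25.1
```

View pics/k6.png

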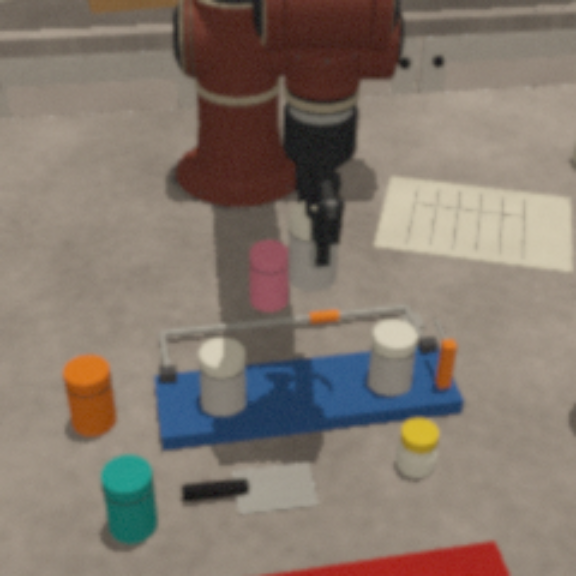

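The heaviest tin is held up (crop (313,250)), its underside at about 0.19 m. The other two are upright in their wells, the hasp is flat open and the bystanders have not moved.

```bash
python3 -c "
from rig import ctrl
print(ctrl.close_job())"
```

```text
the job is handed in; nothing more can be done
None
```

The job is handed in at about 25 s: the hasp lies flat open, the hefts from the post end were about 1.5, 4.8 and 1.5 N, and the heaviest (the middle tin, well_2) is held upright about 19 cm above the bench, with the other two back in their wells.

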